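# Hold a gold-leaf sample cell in the light path

## Task

Check a gold-leaf sample against the light: first slide the lamp's shutter fully open by its peg, then take the tall leaf cell out of the rack with the fingers only on its two narrow frosted faces, never on the gilded windows. Hold it in the air in the light path, upright, midway between lamp and sensor, with the middle of its windows on the beam and the windows square to it, and finish while holding it still there, touching neither lamp, sensor nor base. Leave the two short cells in the rack and the two little bells where they are.

Things in the scene. Friction and masses are not known exactly. Their poses are not given: they have to be found in the camera images.
- tall_cell: Tall leaf cell: upright glass block 36 x 20 x 80 mm (its x, y, z), about 100 g, the tallest of three in the rack. Narrow upright faces (20 mm wide, at its +x and -x, 36 mm apart): white frosted glass, to be gripped. Broad upright faces (36 mm wide, at +y and -y, 20 mm apart): gilded windows, not to be touched. White cap flush on top. Origin: centre of its underside; z up.
- cell_mid (a point): Middle of the tall cell's windows, inside it on its centre line, 38 mm above its underside; axes as the cell's. Golden leaf fills the middle 28 mm of the windows' width, from 6 to 70 mm height; the rest is frosted side walls, 4 mm thick. (In the rules tall_cell_c0 is the gilded core, c1 and c2 the two frosted walls.)
- short_cell_a: A shorter leaf cell, 56 mm tall, otherwise like the tall one and turned the same way, standing in another well of the rack. Origin: centre of its underside, z up. To be left where it is.
- short_cell_b: A shorter leaf cell, 56 mm tall, otherwise like the tall one and turned the same way, standing in another well of the rack. Origin: centre of its underside, z up. To be left where it is.
- rack: Fixed wooden rack 76 x 190 x 22 mm (its x, y, z), three wells in a row along its y, 58 mm apart, one at its centre. A well is 39 x 23 mm, 16 mm deep, and holds a cell loosely: its underside is 6 mm above the table, the tall cell's top 86 mm. Frosted faces look along the rack's x, to its long sides. Which well holds which cell varies. Origin: centre of its underside.
- light_bench: Fixed light bench. Lamp box (grey, wide front plate, 95 mm high) on its -y side, sensor box (grey, black snout, 90 mm high) on its +y side, gap between open from above. The beam runs along its y, 65 mm above the table. Its x is the way the shutter opens, roughly away from the robot. Origin: on the table under the gap's middle; base plate x -55 to 95, y -145 to 125, 12 mm thick.
- beam_mid (a point): Middle of the light path: on the beam, midway between lamp and sensor, 65 mm above the bench's origin; axes as the bench's. Along the beam the shutter ends 60 mm from it, the sensor's snout 58 mm from it on the other side.
- shutter (a joint): Opening of the lamp's shutter, a dark steel plate 40 mm wide that covers the lamp's round window: 0 closed, 0.045 m fully open against its stop. It slides level along the bench's +x, takes about 1.5 N and stays where it is left.
- shutter_peg (a point): Black upright round peg, 14 mm thick, on top of the shutter plate, moving with it; it stands from 99 to 133 mm above the table. This point is on its axis at 116 mm; the lamp box behind it reaches 95 mm.
- bell_a: Small gilded bell ornament, 26 mm wide and 34 mm tall, standing loose on the table between rack and light bench. Origin: centre of its underside. To be left where it is.
- bell_b: Small gilded bell ornament, 26 mm wide and 34 mm tall, standing loose on the table between rack and light bench. Origin: centre of its underside. To be left where it is.

How it is judged:
On the way, in this order (a step that is already met when the one before it is completed fails the run):
1. the shutter is slid fully open (value of joint shutter above 0.038 m), for 0.2 s.
2. the tall cell is lifted clear of the rack, held by both frosted faces (contact force between the fingers and tall_cell_c1 above 1 N and contact force between the fingers and tall_cell_c2 above 1 N and z of tall_cell in the frame of rack above 0.03 m), for 0.2 s.
At the end, for the whole second after the job is handed in: Still gripping the tall cell by both frosted faces, still and clear of the bench: window middle within 8 mm sideways, 10 mm in height of the beam and 15 mm of midway; square within 0.15 rad, upright within 0.12; shutter open over 38 mm; short cells moved under 20 mm, bells under 30 (contact force between the fingers and tall_cell_c1 above 1 N and contact force between the fingers and tall_cell_c2 above 1 N and x of cell_mid in the frame of beam_mid between -0.008 and 0.008 m and y of cell_mid in the frame of beam_mid between -0.015 and 0.015 m and z of cell_mid in the frame of beam_mid between -0.01 and 0.01 m and angle between the y axis of tall_cell and the y axis of light_bench, either way round below 0.15 rad and angle between tall_cell's own z axis and vertical below 0.12 rad and linear speed of tall_cell below 0.02 m/s and contact force between tall_cell and light_bench below 0.2 N and contact force between the fingers and tall_cell_c0 below 0.5 N and value of joint shutter above 0.038 m and distance of each of short_cell_a, short_cell_b from where it was at the start of the episode below 0.02 m and distance of each of bell_a, bell_b from where it was at the start of the episode below 0.03 m); the arm keeps its last pose, push and grip.
It fails at once if a finger presses on the tall cell's gilded windows (contact force between the fingers and tall_cell_c0 above 1.5 N).
It fails at once if a short cell is taken out or knocked over (distance of any of short_cell_a, short_cell_b from where it was at the start of the episode above 0.02 m).
It fails at once if a bell is pushed away (distance of any of bell_a, bell_b from where it was at the start of the episode above 0.03 m).
It also fails if it takes over 53 s, if anything falls off the work surface, if the arm or the gripper's body presses on something with over 40 N, if the wrist force passes 120 N, or if a joint passes its speed limit or range.

## Robot

A 7-joint arm with a two-finger parallel gripper is mounted at the origin on the work surface. World frame = base frame: x ahead of the robot, y to its left, z up, the work surface at z = 0. Lengths are in m, angles in rad, forces in N, time in s.
With the tool pointing down it reaches from about 0.4 to 0.85 m from the base axis. Payload 10.4 kg.
Tool frame: the origin (TCP) lies between the finger pads; the fingertips stand 14 mm ahead of it and the grasp point (between the pads) lies 5 mm behind it (r.finger_overhang is the z of the fingertips in the tool frame, in m); z points along the fingers, y is the line along which they close (so a half turn about z gives the same grasp; the last joint's range is limited). The gripper opens to 87 mm and grips with 3 to 60 N. Pads are 19 mm wide; open, the fingers measure 117 mm over their backs; the gripper's body (75 mm by 190 mm) begins 51 mm behind the grasp point.
Start: joints at [1.102, 0.332, -0.065, 1.46, 0.022, 1.35, -0.088], TCP at [0.27, -0.564, 0.201] pointing down, gripper open.
Joint ranges: [-2.6, 2.6], [-0.5, 2.12], [-1.47, 1.34], [0.16, 2.42], [-1.27, 4.41], [0.06, 2.06], [-2.6, 2.6]. Speed limits (rad/s): [2.22, 2.22, 2.79, 2.79, 3.14, 3.14, 3.14].

## Interface

Orientations are given as a unit quaternion [x, y, z, w].
In Python, from bench import r, optics gives the robot as it stands.
- The arm moves only by the shell command python3 -m pendant 'ROWS' [FORCE]. ROWS is JSON, a list of rows, each a list of 7 numbers: the closure, from -1 (fully open) to 1 (shut), then the shift along the tool's x, y, z scaled (see below), then the turn, a rotation vector about the tool's x, y, z scaled (see below). In form: [[grip, x, y, z, rx, ry, rz], ...]. A call has 1 to 8 rows; each row is the pose to reach, as a shift and turn from the pose commanded when the call began, along the tool's axes at that moment; what a row does not reach only later rows make up. The controller multiplies each number of a shift by 0.3 m and each number of a turn by 120 degrees. A row lasts 1/8 s, in which the tool goes at most 62.5 mm and 10.7 degrees, less where a joint would pass 70% of its speed; a pose out of reach is approached as far as the arm can. A call with a number of a shift or a turn outside -1 to 1 is refused whole. A call with a gripper value outside its range is refused whole. The fingers move at their own pace and stop on an object; FORCE is the grip in N (left out, the last holds). Time passes only in rows, so rows that repeat a pose let the fingers close. It gives the time, the measured TCP pose, the force, the opening and the grip force at its end, in the units of the state.
- r.read_state(): the state, without advancing time (a new reading comes with each control period).
- optics.camera(name): name is "side" or "top"; returns a dict with "pixels" (420x560x3 uint8, red, green, blue), "vfov" (degrees; the focal length in pixels is half the picture's height over the tangent of half this angle, whatever the lens; pixels are square), "cx", "cy" (the principal point, pixels), "rvec" (rotation vector, rad) and "tvec" (3), from world to camera coordinates, as OpenCV has them. Camera axes: x right, y down, z forward; pixel columns grow to the right and rows downward; lengths in m; the calibration is good to about 2 mm. A picture is of the moment at which its call begins. There is no depth.
- r.close_job(): hands the job in; it is judged then, once.
The state is a dict: "time": time; "joint_positions": joint angles; "joint_vel": joint speeds; "joint_torque": joint torques, N m; "ee_pos": TCP position; "eef_rot": TCP orientation; "ft_force": force on the tool from outside, world axes, zero at the start; "torque": the same for the moment, N m; "width": finger opening in m; "grip_force": force on a finger pad.
Only numpy, scipy, OpenCV 4.12 (cv2) and the standard library are available. Lean on these libraries where they do the work, as an engineer would, in place of code of your own. Each camera call takes 0.05 s, during which the arm holds its last target. There are 200 camera calls.

## Working session

There is one attempt and no reset: what is moved stays moved. The work goes in short steps, Python scripts to look and compute and a shell command to move; the robot and the scene stay as the last step left them, time stands still between calls to the robot, and variables do not carry over. Pictures are saved under pics/ and viewed, at most 10 in all, crops included, and the job is handed in when it is done.

```bash
mkdir -p pics; cat > h.py <<'E'
import numpy as np, cv2
from bench import r, optics
from scipy.spatial.transform import Rotation as R
def cam(n):
    c=optics.camera(n); h=c["pixels"].shape[0]
    c["f"]=h/2/np.tan(np.radians(c["vfov"])/2); c["R"]=cv2.Rodrigues(np.array(c["rvec"],float))[0]; c["t"]=np.array(c["tvec"],float).ravel()
    c["o"]=-c["R"].T@c["t"]; return c
def ray(c,u,v): return c["R"].T@np.array([(u-c["cx"])/c["f"],(v-c["cy"])/c["f"],1.])
def onz(c,u,v,z):
    d=ray(c,u,v); return c["o"]+d*(z-c["o"][2])/d[2]
def proj(c,p):
    q=c["R"]@np.array(p)+c["t"]; return c["f"]*q[:2]/q[2]+[c["cx"],c["cy"]]
def rows(p,yaw=None):
    """shift (scaled) in tool axes from the measured pose to p, tool y axis at yaw"""
    s=r.read_state(); Q=R.from_quat(s["eef_rot"]); print("shift",(Q.inv().apply(np.array(p)-s["ee_pos"])/0.3).round(3))
    if yaw is not None:
        best=None
        for a in (yaw,yaw+np.pi):
            y=np.array([np.cos(a),np.sin(a),0]); z=np.array([0,0,-1.]); T=R.from_matrix(np.c_[np.cross(y,z),y,z])
            print("turn",((Q.inv()*T).as_rotvec(degrees=True)/120).round(3))
E
python3 - <<'E'
from h import *
for n in("top","side"):
    c=cam(n); cv2.imwrite(f"pics/{n}0.png",c["pixels"][:,:,::-1]); print(n,c["vfov"],c["cx"],c["cy"],c["o"],c["R"].round(2).tolist())
s=r.read_state(); print(s["ee_pos"],R.from_quat(s["eef_rot"]).as_matrix().round(3),s["time"])
E
```

```text
top 48.44039409483308 284.903720143784 200.85561026882152 [ 0.36502578 -0.03002374  1.02468116] [[0.03, -1.0, 0.01], [-0.98, -0.03, -0.19], [0.19, -0.0, -0.98]]
side 57.419321497616444 274.20578181908706 209.95927628297733 [0.3064328  0.52411118 0.44251491] [[-0.91, -0.41, 0.03], [-0.23, 0.46, -0.86], [0.34, -0.79, -0.51]]
[ 0.26933322 -0.56356742  0.20073372] [[ 0.902  0.431 -0.001]
 [ 0.431 -0.902  0.001]
 [-0.    -0.001 -1.   ]] 0.1
```

View pics/top0.png

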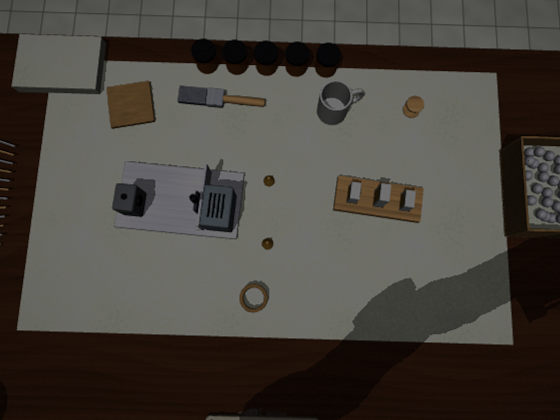

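View pics/side0.png

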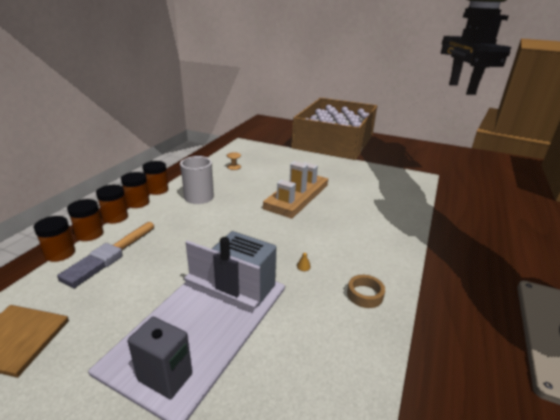

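The top view shows the rack at about (378,198), with three cells and the tall one apparently in the middle at (385,192). The bench spans (115-245, 162-237) with the peg near (195,198), and the bells are at (269,181) and (267,243). In the side view the peg is at (225,247), the tall cell's top at about (298,168), and the snout box at (160,355). I'll enlarge the details.

```bash
python3 - <<'E'
from h import *
a=cv2.imread("pics/top0.png"); b=cv2.imread("pics/side0.png")
g=lambda x:np.clip(255*(x/255.)**.6,0,255).astype(np.uint8)
t=[g(cv2.resize(a[155:245,105:255],None,fx=5,fy=5,interpolation=2)),g(cv2.resize(a[165:230,325:430],None,fx=7,fy=7,interpolation=2))]
cv2.imwrite("pics/bench_t.png",t[0]); cv2.imwrite("pics/rack_t.png",t[1])
E
```

```text
(no output)
```

View pics/bench_t.png

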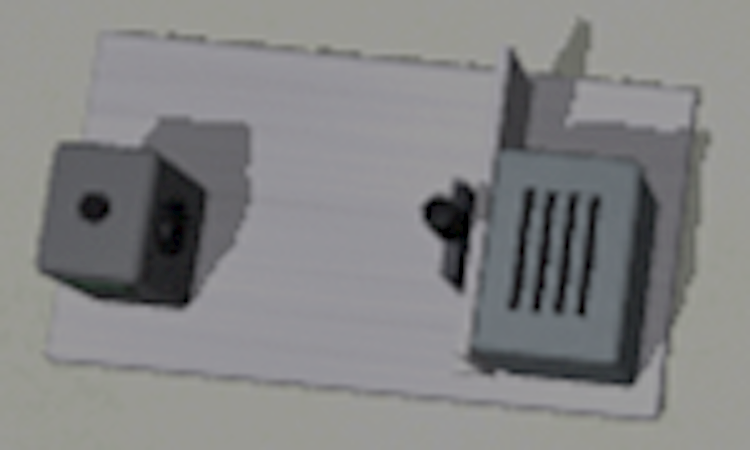

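View pics/rack_t.png

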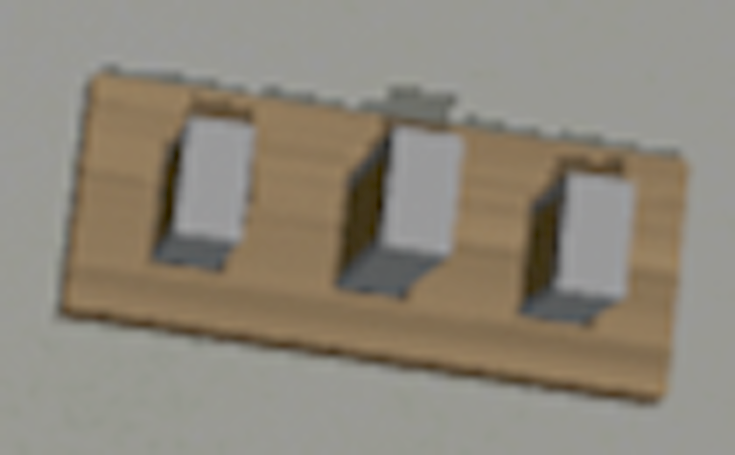

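The bench crop shows plate corners at crop pixels (98,32), (697,88), (662,417) and (47,360), with the peg top near (442,212). In the rack crop the middle cell has the tallest side faces; its cap corners are at (393,125), (462,133), (450,258) and (383,245).

```bash
python3 - <<'E'
from h import *
c=cam("top"); im=c["pixels"]
def Q(pts,k,ox,oy,z): return np.array([onz(c,(u+.5)/k-.5+ox,(v+.5)/k-.5+oy,z) for u,v in pts])
def show(n,P):
    e=[np.linalg.norm(P[i]-P[i-1]) for i in range(4)]
    a=[np.degrees(np.arctan2(*(P[i]-P[j])[1::-1])) for i,j in((0,1),(3,2),(3,0),(2,1))]
    print(n,P.mean(0).round(4),np.round(e,4),np.round(a,1))
show("plate",Q([(98,32),(697,88),(662,417),(47,360)],5,105,155,.012))
show("rack",Q([(92,75),(688,155),(662,400),(65,315)],7,325,165,.022))
show("tall",Q([(393,125),(464,133),(450,258),(381,245)],7,325,165,.086))
show("shL",Q([(188,116),(253,122),(241,243),(178,235)],7,325,165,.062))
show("shR",Q([(566,172),(634,178),(624,298),(557,290)],7,325,165,.062))
show("lamp",Q([(500,150),(637,158),(622,382),(472,358)],5,105,155,.095))
show("sens",Q([(58,143),(152,150),(136,285),(40,268)],5,105,155,.09))
print("peg",Q([(440,212)],5,105,155,.133))
# masks: cap, plate and rack
hsv=cv2.cvtColor(im,cv2.COLOR_RGB2HSV); 
m=((hsv[...,0]>5)&(hsv[...,0]<25)&(hsv[...,1]>70)&(hsv[...,2]>50)).astype(np.uint8)
m[:165]=0;m[230:]=0;m[:,:325]=0;m[:,430:]=0
k=max(cv2.findContours(m,0,1)[0],key=cv2.contourArea); show("rackmask",np.array([onz(c,u,v,.022) for u,v in cv2.boxPoints(cv2.minAreaRect(k))]))
g=cv2.cvtColor(im,cv2.COLOR_RGB2GRAY); print(g[185:200:3,375:395])
s=cam("side")
for u,v in((269,181),(267,243)): print("bell",onz(c,u,v,.02))
E
```

```text
plate [0.5586 0.1983 0.012 ] [0.1486 0.2697 0.1481 0.2694] [ 86.3  86.4 176.9 176.7]
rack [ 0.5721 -0.2385  0.022 ] [0.0777 0.1893 0.079  0.187 ] [ 83.9  83.5 174.2 172.6]
tall [ 0.5729 -0.2387  0.086 ] [0.0365 0.0211 0.038  0.0205] [ 85.2  80.9 173.9 173. ]
shL [ 0.5797 -0.1815  0.062 ] [0.037  0.0198 0.0377 0.0191] [ 86.4  84.4 175.5 174.4]
shR [ 0.5662 -0.2962  0.062 ] [0.0365 0.0206 0.0372 0.0202] [ 86.6  84.8 174.6 174. ]
lamp [0.529  0.1051 0.095 ] [0.0859 0.056  0.092  0.061 ] [ 88.4  82.6 176.1 179.2]
sens [0.5446 0.2945 0.09  ] [0.0521 0.0387 0.0561 0.0398] [ 87.4  81.7 177.6 178.6]
peg [[0.54019079 0.14642127 0.133     ]]
rackmask [ 0.5715 -0.2391  0.022 ] [0.1909 0.08   0.1937 0.0798] [172.3 170.3 -96.8 -96.8]
[[ 78  80  66  47  30  19  88 115 112 112 111 112 112 112 113 106  85  74
   75  74]
 [ 69  46  27  22  16  31  91 112 110 110 109 110 111 110 112  99  83  77
   79  78]
 [ 23  19  18  18  20  69 105 112 110 109 110 110 110 111 112  93  77  76
   76  75]
 [ 17  19  18  18  15  88 113 111 112 110 110 110 110 110 106  85  73  74
   75  74]
 [ 18  18  17  18  46  97 113 111 110 111 110 110 111 111 101  87  84  84
   85  84]]
bell [0.6036865  0.00275928 0.02      ]
bell [0.46647928 0.0021361  0.02      ]
```

Tall cell at (0.573, -0.239), yaw -6.5°. Bench origin about (0.539, 0.2095), yaw -3.4°. Peg at (0.540, 0.146). I'll straddle the peg with the fingers along the bench's x, so first I move over towards it.

```bash
A='[-1,0.916,-0.873,-0.067,0,0,-0.255]'; python3 -m pendant '[[-1,0.916,-0.873,-0.067,0,0,-0.255],[-1,0.916,-0.873,-0.067,0,0,-0.255],[-1,0.916,-0.873,-0.067,0,0,-0.255],[-1,0.916,-0.873,-0.067,0,0,-0.255],[-1,0.916,-0.873,-0.067,0,0,-0.255],[-1,0.916,-0.873,-0.067,0,0,-0.255],[-1,0.916,-0.873,-0.067,0,0,-0.255],[-1,0.916,-0.873,-0.067,0,0,-0.255]]'; python3 -c "
from h import *
rows([.540,.146,.22],np.radians(-3.4))"
```

```text
time: 1.2
ee_pos: [0.4044, -0.2094, 0.2216]
eef_rot: [0.882, 0.471, -0.0, 0.0]
ft_force: [-0.6, -0.9, -0.7]
width: 0.0872
grip_force: 0.0
shift [ 1.236 -0.284  0.005]
turn [ 0.     0.    -0.254]
turn [ 0.    -0.     1.246]
```

```bash
python3 -m pendant '[[-1,0.98,-0.225,0,0,0,-0.254],[-1,0.98,-0.225,0,0,0,-0.254],[-1,0.98,-0.225,0,0,0,-0.254],[-1,0.98,-0.225,0,0,0,-0.254],[-1,0.98,-0.225,0,0,0,-0.254],[-1,0.98,-0.225,0,0,0,-0.254],[-1,0.98,-0.225,0,0,0,-0.254]]'; python3 -c "
from h import *
rows([.540,.146,.22],np.radians(-3.4)); rows([.540,.146,.121])"
```

```text
time: 2.08
ee_pos: [0.5124, 0.0705, 0.221]
eef_rot: [0.728, 0.685, -0.001, -0.0]
ft_force: [-0.2, -0.8, 0.6]
width: 0.0867
grip_force: 0.0
shift [0.257 0.076 0.003]
turn [-0.     0.    -0.001]
turn [0.000e+00 1.000e-03 1.499e+00]
shift [0.257 0.077 0.333]
```

```bash
python3 -m pendant '[[-1,0.257,0.076,0,0,0,0],[-1,0.257,0.076,0,0,0,0],[-1,0.257,0.076,0.17,0,0,0],[-1,0.257,0.076,0.333,0,0,0],[-1,0.257,0.076,0.333,0,0,0],[-1,0.257,0.076,0.333,0,0,0]]'; python3 - <<'E'
from h import *
for n in("top","side"):
    c=cam(n); im=c["pixels"]; a=im[130:260,90:270] if n=="top" else im[150:330,130:330]
    cv2.imwrite(f"pics/peg_{n}.png",cv2.resize(a,(400*a.shape[1]//a.shape[0] if 0 else int(a.shape[1]*2.1),int(a.shape[0]*2.1)))[:,:,::-1])
a,b=[cv2.imread(f"pics/peg_{n}.png") for n in("top","side")]
h=max(a.shape[0],b.shape[0]); p=lambda x:cv2.copyMakeBorder(x,0,h-x.shape[0],0,0,0)
cv2.imwrite("pics/peg.png",cv2.hconcat([p(a),p(b)]))
E
```

```text
time: 2.82
ee_pos: [0.5407, 0.1473, 0.1235]
eef_rot: [0.728, 0.685, 0.001, 0.001]
ft_force: [0.3, -0.2, 1.7]
width: 0.0869
grip_force: 0.0
```

View pics/peg.png

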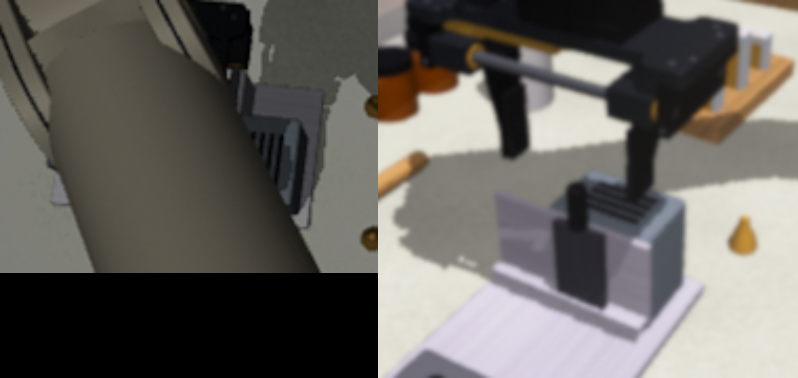

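The side picture shows the fingers on either side of the peg in x (peg top at crop (577,185), near fingertip at (638,197)). I'll check the depth along y with both rays.

```bash
python3 - <<'E'
from h import *
c=cam("side")
for p in([.5407,.1473,.133],[.5407,.1473,.116],[.49,.150,.1095],[.591,.1443,.1095]): print(p,proj(c,p).round(1))
# peg top edge & axis in side picture
g=cv2.cvtColor(c["pixels"],cv2.COLOR_RGB2GRAY); print(g[232:262:3,210:245])
d=ray(c,224.5,247); 
for y in(.14,.143,.146,.149): print(y,(c["o"]+d*(y-c["o"][1])/d[1]).round(4))
E
```

```text
[0.5407, 0.1473, 0.133] [224.4 237.9]
[0.5407, 0.1473, 0.116] [224.9 247.7]
[0.49, 0.15, 0.1095] [256.1 262.2]
[0.591, 0.1443, 0.1095] [196.4 241.3]
[[129 130 130 130 129 128 129 128 128 128 128 128 128 128 129 129 128 126
  123 124 130 134 135 136 134 133 130 129 128 126 126 127 128 128 128]
 [130 129 128 127 128 128 129 129 130 129 127 124 120 117 113 105  95  86
   83  86  96 107 113 118 120 119 120 125 129 133 135 135 133 128 125]
 [128 129 129 129 128 129 129 129 124 108  80  54  37  30  27  27  27  33
   47  63  72  71  65  60  56  50  44  41  43  51  57  61  62  61  64]
 [128 127 128 128 128 129 128 123 105  76  43  26  25  25  25  24  22  21
   27  41  52  51  48  45  41  38  36  36  39  44  46  47  49  48  44]
 [128 128 126 123 116 105  93  83  76  60  37  22  19  21  21  21  20  20
   23  31  38  38  37  36  39  41  44  46  47  50  48  46  43  38  37]
 [125 118 106  93  83  79  79  80  75  64  42  25  20  20  20  21  21  19
   22  26  31  36  40  45  47  46  46  47  42  39  37  36  35  37  40]
 [116 115 113 110 105 101  97  92  85  69  46  27  21  20  20  20  20  21
   25  41  57  67  66  61  56  49  42  37  37  37  41  44  47  51  52]
 [104 106 104 100  93  89  90  91  93  82  56  32  23  20  21  21  21  21
   24  38  58  74  81  82  82  82  81  79  77  73  69  64  58  51  44]
 [104 101  87  64  46  42  41  43  44  40  33  26  20  21  21  21  21  21
   28  47  74  93  98  94  92  89  87  85  85  83  84  84  83  83  82]
 [109 104  91  68  47  39  39  39  40  38  37  32  28  26  25  25  26  27
   32  43  57  71  82  88  96 102 106 109 107 105 102  99  94  90  88]]
0.14 [0.5458 0.14   0.1107]
0.143 [0.544  0.143  0.1133]
0.146 [0.5421 0.146  0.1159]
0.149 [0.5402 0.149  0.1185]
```

```bash
python3 - <<'E'
from h import *
c=cam("side"); s=r.read_state(); print(s["ee_pos"],s["time"],r.finger_overhang)
for z in(.187,.2,.215):
  for k in(-.05,.05): print(z,proj(c,[.2693+.431*k,-.5636-.902*k,z]).round(1))
for z in(.1095,.12,.135,.14):print(z,proj(c,[.591,.1443,z]).round(1))
for y in(.12,.1):print(y,proj(c,[.591,y,.1095]).round(1),proj(c,[.49,y+.006,.1095]).round(1))
t=cv2.resize(c["pixels"][150:300,150:300],None,fx=4,fy=4,interpolation=2)[:,:,::-1]; cv2.imwrite("pics/z.png",np.clip(255*(t/255.)**.6,0,255).astype(np.uint8))
E
```

```text
[0.54062132 0.14822169 0.12344512] 3.025 0.014
0.187 [466.6 108.8]
0.187 [449.4  98.1]
0.2 [468.1 103.5]
0.2 [450.7  93.1]
0.215 [469.9  97.3]
0.215 [452.2  87.3]
0.1095 [196.4 241.3]
0.12 [195.9 235.4]
0.135 [195.1 226.8]
0.14 [194.8 223.9]
0.12 [205.4 232.9] [263.6 252.6]
0.1 [212.4 226.5] [269.4 245.2]
```

View pics/z.png

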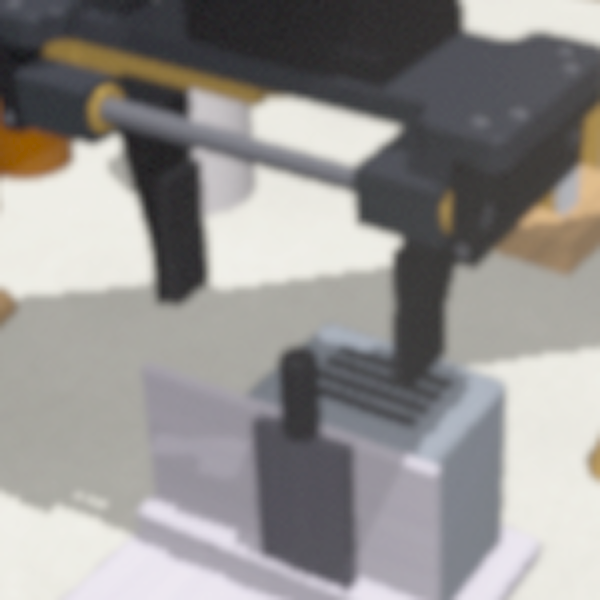

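The fingertips in the picture ((178,300) and (415,380) in this crop) sit about 27 mm higher than the stated geometry predicts, while the peg matches. Closing now settles it: the width stops at 14 mm if they really are around the peg.

```bash
python3 -m pendant '[[1,0,0,0,0,0,0],[1,0,0,0,0,0,0],[1,0,0,0,0,0,0],[1,0,0,0,0,0,0],[1,0,0,0,0,0,0],[1,0,0,0,0,0,0]]' 8; python3 - <<'E'
from h import *
c=cam("side")
t=cv2.resize(c["pixels"][150:300,150:300],None,fx=4,fy=4,interpolation=2)[:,:,::-1]; cv2.imwrite("pics/z2.png",np.clip(255*(t/255.)**.6,0,255).astype(np.uint8))
E
```

```text
time: 3.78
ee_pos: [0.5395, 0.1482, 0.1216]
eef_rot: [0.728, 0.686, -0.0, 0.0]
ft_force: [-0.6, -0.2, -0.2]
width: 0.0352
grip_force: 0.0
```

View pics/z2.png

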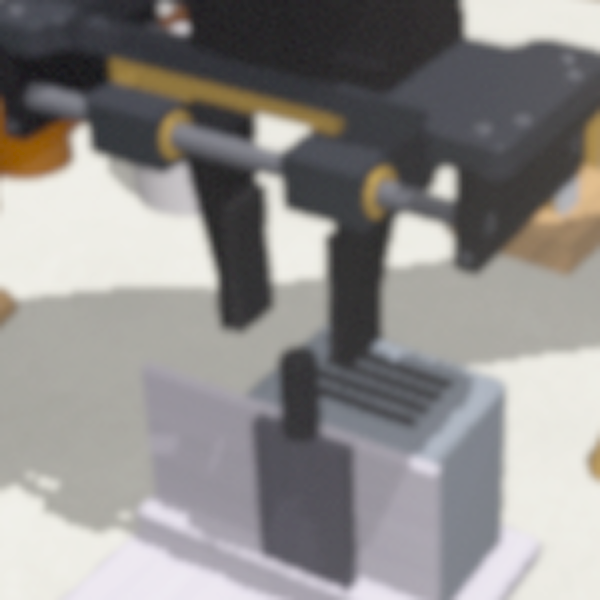

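```bash
python3 -m pendant '[[1,0,0,0,0,0,0],[1,0,0,0,0,0,0],[1,0,0,0,0,0,0]]' 8;python3 - <<'E'
from h import *
c=cam("side"); s=r.read_state(); p=np.array(s["ee_pos"])
g=cv2.cvtColor(c["pixels"],cv2.COLOR_RGB2GRAY)
for z in (-.014,.0,.014,.03): print(z,proj(c,p+[0,0,z]).round(1))
print(g[222:262:2,212:242])
E
```

```text
time: 4.2
ee_pos: [0.5396, 0.1482, 0.1216]
eef_rot: [0.728, 0.686, -0.0, 0.0]
ft_force: [0.5, 0.1, -0.2]
width: 0.0035
grip_force: 0.0
-0.014 [225.5 253. ]
0.0 [225.1 245. ]
0.014 [224.7 236.9]
0.03 [224.2 227.2]
[[127  87  44  21  18  20  21  19  20  19  21  20  17  17  16  16  17  17
   16  17  16  20  40  78 111 124 128 128 129 130]
 [117  87  48  23  18  20  21  20  20  20  20  19  19  17  17  17  16  17
   16  17  16  20  35  67 102 121 127 129 130 131]
 [122  98  57  24  18  20  19  20  19  20  21  20  20  18  17  17  17  16
   16  17  16  20  33  65 100 121 129 130 129 129]
 [122  99  58  24  18  20  20  21  19  20  20  20  19  18  17  17  17  16
   17  15  17  18  33  64  99 120 127 129 129 129]
 [123 101  61  28  18  19  21  20  19  20  20  20  20  18  18  16  17  16
   18  16  18  22  38  69 101 121 127 129 129 129]
 [123 104  65  32  19  19  20  21  21  20  21  21  19  19  18  18  17  16
   17  19  26  45  72 100 120 127 128 126 127 127]
 [124 109  79  51  41  39  34  29  29  32  31  26  21  19  18  18  17  19
   24  35  49  64  79  95 113 126 131 134 134 132]
 [128 124 11
[... 913 characters left out ...]
 20  20  22  23  26  40
   57  66  67  61  56  49  41  37  36  37  41  44]
 [110 110 105 101 102 106 102  87  59  32  22  20  21  20  21  22  25  39
   58  75  80  81  80  77  74  70  66  58  50  43]
 [ 96  82  67  58  59  66  70  63  45  29  20  19  21  20  21  21  25  38
   60  77  83  82  83  82  82  83  82  80  79  77]
 [ 87  64  46  41  42  43  43  40  32  24  22  20  21  21  20  22  28  46
   75  94  98  94  92  88  87  85  84  84  84  83]
 [ 88  65  46  39  39  40  39  39  34  27  23  20  20  21  21  23  30  47
   70  91 102 107 108 107 106 103  99  94  91  89]
 [ 91  69  48  39  40  39  40  40  38  36  34  32  31  31  32  34  37  43
   46  52  58  64  72  81  89  97 107 113 113 111]]
```

The fingers closed above the peg without touching it, so the visual evidence (tips at about z 0.137) holds against the nominal geometry. I'll probe gently downward to calibrate: if the tips are directly over the peg, contact comes after about 4 mm.

```bash
python3 -m pendant '[[1,0,0,0.008,0,0,0],[1,0,0,0.008,0,0,0],[1,0,0,0.016,0,0,0],[1,0,0,0.016,0,0,0]]' 8; python3 -m pendant '[[1,0,0,0.008,0,0,0],[1,0,0,0.008,0,0,0]]' 8
```

```text
time: 4.75
ee_pos: [0.5394, 0.1482, 0.1166]
eef_rot: [0.728, 0.686, -0.0, -0.0]
ft_force: [0.1, 0.3, 0.2]
width: 0.0004
grip_force: 0.0
time: 5.0
ee_pos: [0.5395, 0.1482, 0.1142]
eef_rot: [0.728, 0.686, -0.0, -0.0]
ft_force: [0.4, -0.6, 0.3]
width: 0.0005
grip_force: 0.0
```

```bash
python3 -m pendant '[[1,0,0,0.008,0,0,0],[1,0,0,0.008,0,0,0],[1,0,0,0.016,0,0,0],[1,0,0,0.016,0,0,0]]' 8; python3 - <<'E'
from h import *
c=cam("side")
t=cv2.resize(c["pixels"][190:290,170:290],None,fx=6,fy=6,interpolation=2)[:,:,::-1]; cv2.imwrite("pics/z3.png",np.clip(255*(t/255.)**.5,0,255).astype(np.uint8))
E
```

```text
time: 5.5
ee_pos: [0.5418, 0.1483, 0.1122]
eef_rot: [0.728, 0.686, 0.002, 0.002]
ft_force: [-0.0, -3.1, 18.4]
width: 0.0007
grip_force: 9.1
```

View pics/z3.png

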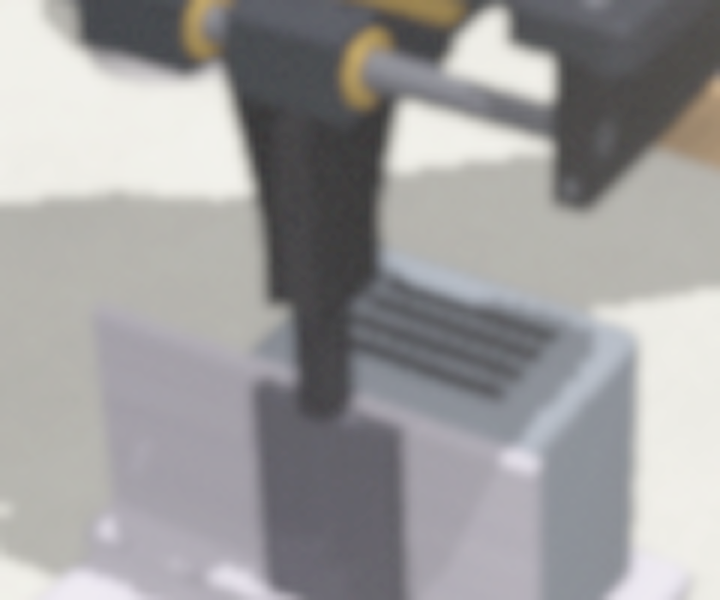

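Contact: 18 N at ee z of about 0.1125 on the peg's top (0.133). So the real fingertips are at about ee_z + 0.019, not −0.014. I'll back off and use the visible tip corner at crop (270,302) to check the sideways offset.

```bash
python3 -m pendant '[[1,0,0,-0.04,0,0,0],[-1,0,0,-0.04,0,0,0],[-1,0,0,-0.04,0,0,0],[-1,0,0,-0.04,0,0,0],[-1,0,0,-0.04,0,0,0],[-1,0,0,-0.04,0,0,0],[-1,0,0,-0.04,0,0,0]]' 8; python3 - <<'E'
from h import *
c=cam("side")
for u,v in((270,302),(345,303),(378,275)): print(onz(c,(u+.5)/6-.5+170,(v+.5)/6-.5+190,.1325))
# peg now
d=None
g=cv2.cvtColor(c["pixels"],cv2.COLOR_RGB2GRAY); print(g[244,205:250])
E
```

```text
time: 6.42
ee_pos: [0.5396, 0.1482, 0.1216]
eef_rot: [0.728, 0.686, -0.0, 0.0]
ft_force: [-0.2, -0.8, 0.7]
width: 0.0524
grip_force: 0.0
[0.55073045 0.15691112 0.1325    ]
[0.535039   0.14969921 0.1325    ]
[0.53376362 0.13644529 0.1325    ]
[128 130 130 131 131 130 128 127 124 116 106  93  80  62  37  23  19  20
  19  20  19  20  23  32  41  42  38  36  37  39  42  44  46  48  49  47
  41  37  36  35  36  38  41  46  47]
```

```bash
python3 -m pendant '[[-1,0,0,0,0,0,0],[-1,0,0,0,0,0,0],[-1,0,0,0.05,0,0,0],[-1,0,0,0.08,0,0,0],[-1,0,0,0.105,0,0,0],[-1,0,0,0.105,0,0,0]]' 8 && python3 -m pendant '[[1,0,0,0,0,0,0],[1,0,0,0,0,0,0],[1,0,0,0,0,0,0],[1,0,0,0,0,0,0],[1,0,0,0,0,0,0],[1,0,0,0,0,0,0],[1,0,0,0,0,0,0],[1,0,0,0,0,0,0]]' 8
```

```text
time: 7.22
ee_pos: [0.5391, 0.1481, 0.0893]
eef_rot: [0.728, 0.686, -0.001, -0.0]
ft_force: [-0.5, 0.5, -0.3]
width: 0.0873
grip_force: 0.0
time: 8.22
ee_pos: [0.5398, 0.1482, 0.0902]
eef_rot: [0.728, 0.686, 0.0, 0.0]
ft_force: [2.0, 0.7, -1.0]
width: 0.0152
grip_force: 0.8
```

```bash
python3 -m pendant '[[1,0,0,0,0,0,0],[1,0,0.025,0,0,0,0],[1,0,0.05,0,0,0,0],[1,0,0.075,0,0,0,0],[1,0,0.1,0,0,0,0],[1,0,0.12,0,0,0,0],[1,0,0.14,0,0,0,0],[1,0,0.14,0,0,0,0]]' 8; python3 -m pendant '[[1,0,0.007,0,0,0,0],[1,0,0.014,0,0,0,0],[1,0,0.014,0,0,0,0],[1,0,0.014,0,0,0,0]]' 8
```

```text
time: 9.22
ee_pos: [0.5811, 0.1455, 0.09]
eef_rot: [0.728, 0.686, -0.001, -0.0]
ft_force: [-5.7, -2.6, 4.8]
width: 0.0138
grip_force: 8.0
time: 9.72
ee_pos: [0.5828, 0.1455, 0.0898]
eef_rot: [0.727, 0.686, -0.003, -0.001]
ft_force: [-16.2, -3.6, 11.2]
width: 0.0164
grip_force: 8.0
```

```bash
python3 -m pendant '[[1,0,-0.01,0,0,0,0],[-1,0,-0.01,0,0,0,0],[-1,0,-0.01,0,0,0,0],[-1,0,-0.01,0,0,0,0],[-1,0,-0.01,-0.1,0,0,0],[-1,0,-0.01,-0.2,0,0,0],[-1,0,-0.01,-0.3,0,0,0],[-1,0,-0.01,-0.3,0,0,0]]' 8; python3 - <<'E'
from h import *
c=cam("side"); g=cv2.cvtColor(c["pixels"],cv2.COLOR_RGB2GRAY)
for x in (.535,.54,.578,.582,.586): print(x,proj(c,[x,.147-.059*(x-.54),.125]).round(1))
print(g[[224,228],180:240])
rows([.573,-.239,.17],np.radians(-6.5))
E
```

```text
time: 10.72
ee_pos: [0.5841, 0.1464, 0.1826]
eef_rot: [0.728, 0.686, 0.002, 0.001]
ft_force: [-0.3, 1.0, -0.2]
width: 0.0756
grip_force: 0.0
0.535 [228.2 243.6]
0.54 [225.2 242.5]
0.578 [203. 235.]
0.582 [200.8 234.2]
0.586 [198.5 233.4]
[[120 120 120 120 120 121 121 121 121 122 122 123 123 124 124 125 125 124
  125 124 125 125 125 125 125 125 126 125 125 126 126 127 127 128 128 126
  126 125 125 124 124 123 123 124 123 123 124 125 126 126 126 125 124 123
  123 124 123 123 124 126]
 [120 120 120 121 121 121 122 123 123 122 122 123 122 123 122 124 123 119
  113 105  95  91  90  95 105 116 123 126 125 125 124 123 125 125 125 125
  125 125 124 125 126 126 124 125 125 126 125 125 125 124 124 124 124 125
  123 124 124 124 125 125]]
shift [-1.283  0.041  0.036]
turn [ 0.001 -0.     0.026]
turn [ 0.000e+00  1.000e-03 -1.474e+00]
```

```bash
python3 - <<'E'
from h import *
c=cam("side"); g=255-cv2.cvtColor(c["pixels"],cv2.COLOR_RGB2GRAY).astype(int)
o=255-cv2.cvtColor(cv2.imread("pics/side0.png"),cv2.COLOR_BGR2GRAY).astype(int)
def edges(im,v,lo,hi):
    row=im[v,lo:hi]; k=np.where(row>255-55)[0]; return (lo+k.min(),lo+k.max()) if len(k) else None
for v in range(228,246,2): print(v,"now",edges(g,v,190,215),"then",edges(o,v+8,214,232))
# intersect ray (peg axis px) with vertical plane through the peg line
n=np.array([.059,.998,0]); p0=np.array([.5405,.1465,0])
for u,v in((201.5,234),(202,234),(223.5,242),(224,242)):
    d=ray(c,u,v); P=c["o"]+d*((p0-c["o"])@n)/(d@n); print(u,P.round(4))
E
```

```text
228 now None then None
230 now (np.int64(199), np.int64(204)) then (np.int64(222), np.int64(227))
232 now (np.int64(198), np.int64(205)) then (np.int64(221), np.int64(228))
234 now (np.int64(198), np.int64(205)) then (np.int64(221), np.int64(229))
236 now (np.int64(198), np.int64(205)) then (np.int64(220), np.int64(231))
238 now (np.int64(199), np.int64(205)) then (np.int64(221), np.int64(229))
240 now (np.int64(199), np.int64(205)) then (np.int64(221), np.int64(231))
242 now (np.int64(199), np.int64(205)) then (np.int64(221), np.int64(228))
244 now (np.int64(199), np.int64(205)) then (np.int64(221), np.int64(229))
201.5 [0.581  0.1441 0.1254]
202 [0.5801 0.1442 0.1257]
223.5 [0.5431 0.1463 0.1245]
224 [0.5422 0.1464 0.1248]
```

The peg has moved only about 39 mm: my 3 mm back-off before release dragged it back. I'll grip it again, push to the stop and release without backing off.

```bash
python3 -m pendant '[[-1,0,0,0.15,0,0,0],[-1,0,0,0.29,0,0,0],[-1,0,0,0.31,0,0,0],[-1,0,0,0.31,0,0,0],[1,0,0,0.31,0,0,0],[1,0,0,0.31,0,0,0],[1,0,0,0.31,0,0,0],[1,0,0,0.31,0,0,0]]' 8;python3 -m pendant '[[1,0,0,0,0,0,0],[1,0,0,0,0,0,0],[1,0,0,0,0,0,0],[1,0,0,0,0,0,0],[1,0,0,0,0,0,0]]' 8; python3 -m pendant '[[1,0,0.01,0,0,0,0],[1,0,0.02,0,0,0,0],[1,0,0.02,0,0,0,0],[1,0,0.02,0,0,0,0]]' 8
```

```text
time: 11.82
ee_pos: [0.5828, 0.1457, 0.0874]
eef_rot: [0.728, 0.686, 0.0, 0.0]
ft_force: [0.1, 0.3, 0.2]
width: 0.055
grip_force: 0.0
time: 12.45
ee_pos: [0.5812, 0.1458, 0.0869]
eef_rot: [0.727, 0.686, -0.001, -0.001]
ft_force: [-8.1, -0.8, 5.1]
width: 0.0136
grip_force: 8.0
time: 12.95
ee_pos: [0.5853, 0.1456, 0.0868]
eef_rot: [0.727, 0.686, -0.003, -0.002]
ft_force: [-16.1, -1.9, 10.0]
width: 0.0215
grip_force: 8.0
```

```bash
python3 -m pendant '[[1,0,0.0,0,0,0,0],[1,0,0.0,0,0,0,0],[1,0,0.007,0,0,0,0],[1,0,0.007,0,0,0,0]]' 30; python3 -m pendant '[[-1,0,0,0,0,0,0],[-1,0,0,0,0,0,0],[-1,0,0,0,0,0,0],[-1,0,0,0,0,0,0],[-1,0,0,-0.1,0,0,0],[-1,0,0,-0.2,0,0,0],[-1,0,0,-0.3,0,0,0],[-1,0,0,-0.3,0,0,0]]'; python3 - <<'E'
from h import *
c=cam("side"); g=255-cv2.cvtColor(c["pixels"],cv2.COLOR_RGB2GRAY).astype(int)
for v in range(230,240,2):
    k=np.where(g[v,185:215]>200)[0]+185; print(v,k.min() if len(k) else None,k.max() if len(k) else None)
o=cv2.imread("pics/side0.png"); t=np.vstack([cv2.resize(x[215:305,175:285],None,fx=3.2,fy=3.2,interpolation=2) for x in(o,c["pixels"][:,:,::-1])])
cv2.imwrite("pics/sh.png",np.clip(255*(t/255.)**.6,0,255).astype(np.uint8))
E
```

```text
time: 13.45
ee_pos: [0.5817, 0.1459, 0.0865]
eef_rot: [0.727, 0.687, -0.008, -0.004]
ft_force: [-42.6, -5.0, 29.3]
width: 0.0132
grip_force: 29.8
time: 14.45
ee_pos: [0.5923, 0.1458, 0.1796]
eef_rot: [0.728, 0.686, 0.002, 0.001]
ft_force: [-0.7, 0.6, -0.7]
width: 0.0834
grip_force: 0.0
230 199 204
232 198 205
234 198 205
236 198 205
238 199 205
```

View pics/sh.png

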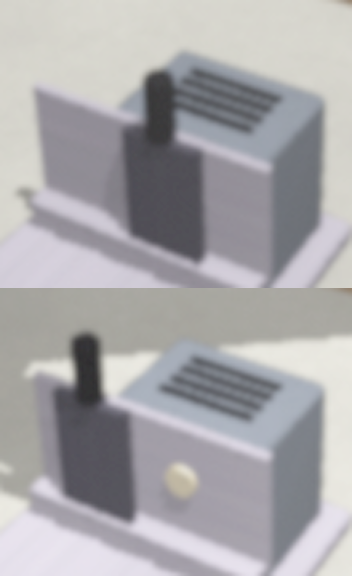

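The window is uncovered and the peg didn't move under 40 N, so the shutter is against its stop. The peg's bench x also comes out at 45 mm, which confirms the bench origin. Next, the rack.

```bash
python3 -m pendant '[[-1,-0.98,0.02,0,0,0,0.026],[-1,-0.98,0.02,0,0,0,0.026],[-1,-0.98,0.02,0,0,0,0.026],[-1,-0.98,0.02,0,0,0,0.026],[-1,-0.98,0.02,0,0,0,0.026],[-1,-0.98,0.02,0,0,0,0.026],[-1,-0.98,0.02,0,0,0,0.026]]'; python3 -c "
from h import *
rows([.573,-.239,.17],np.radians(-6.5))"
```

```text
time: 15.38
ee_pos: [0.5792, -0.1477, 0.1763]
eef_rot: [0.746, 0.666, -0.0, -0.001]
ft_force: [-0.0, 1.0, -0.9]
width: 0.087
grip_force: 0.0
shift [-0.305  0.014  0.021]
turn [-0.001 -0.     0.   ]
turn [ 1.0e-03 -1.0e-03 -1.5e+00]
```

```bash
python3 -m pendant '[[-1,-0.305,0.014,0,0,0,0],[-1,-0.305,0.014,0,0,0,0],[-1,-0.305,0.014,0.1,0,0,0],[-1,-0.305,0.014,0.2,0,0,0],[-1,-0.305,0.014,0.2,0,0,0],[-1,-0.305,0.014,0.2,0,0,0]]'; python3 - <<'E'
from h import *
rows([.573,-.239,.023],np.radians(-6.5))
c=cam("side"); t=cv2.resize(c["pixels"][110:230,230:360],None,fx=5,fy=5,interpolation=2)[:,:,::-1]
p=np.array(r.read_state()["ee_pos"])
for k in(-.045,.045): print(proj(c,p+[k*.994,-k*.113,.019]).round(1))
cv2.imwrite("pics/rk.png",np.clip(255*(t/255.)**.6,0,255).astype(np.uint8))
E
```

```text
time: 16.12
ee_pos: [0.5742, -0.239, 0.1183]
eef_rot: [0.746, 0.666, 0.0, 0.0]
ft_force: [0.2, 0.4, 1.0]
width: 0.0872
grip_force: 0.0
shift [-0.001 -0.004  0.318]
turn [ 0.001 -0.     0.001]
turn [ 0.000e+00  1.000e-03 -1.499e+00]
[318.2 146.2]
[282. 138.]
```

View pics/rk.png

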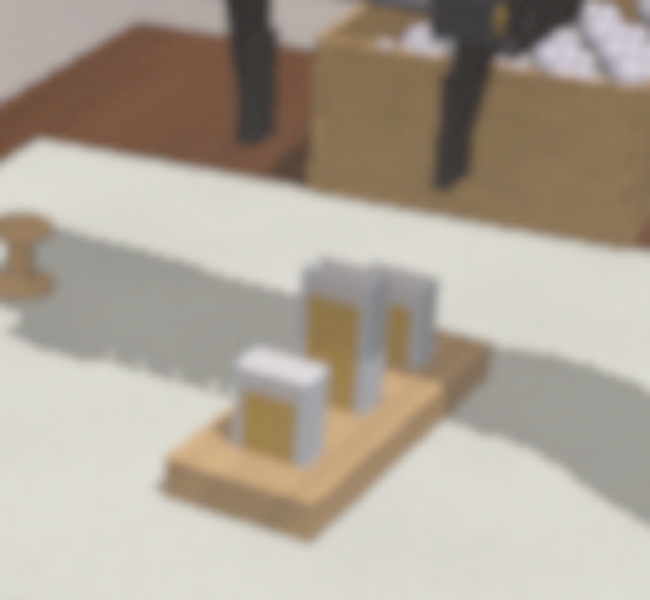

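The picture confirms the tall cell is in the middle well. The tips at (320,147) and (280,139) match the prediction made with the corrected offset. Descend and grip.

```bash
python3 -m pendant '[[-1,0,-0.003,0.1,0,0,0],[-1,0,-0.003,0.2,0,0,0],[-1,0,-0.003,0.27,0,0,0],[-1,0,-0.003,0.315,0,0,0],[-1,0,-0.003,0.315,0,0,0],[-1,0,-0.003,0.315,0,0,0]]' 20; python3 -m pendant '[[1,0,0,0,0,0,0],[1,0,0,0,0,0,0],[1,0,0,0,0,0,0],[1,0,0,0,0,0,0],[1,0,0,0,0,0,0],[1,0,0,0,0,0,0],[1,0,0,0,0,0,0],[1,0,0,0,0,0,0]]' 20
```

```text
time: 16.92
ee_pos: [0.5731, -0.2401, 0.0237]
eef_rot: [0.746, 0.666, 0.0, 0.001]
ft_force: [0.2, 0.2, -0.2]
width: 0.087
grip_force: 0.0
time: 17.92
ee_pos: [0.5724, -0.24, 0.0226]
eef_rot: [0.746, 0.666, -0.0, 0.0]
ft_force: [0.5, -0.1, -0.8]
width: 0.0358
grip_force: 20.0
```

```bash
python3 -m pendant '[[1,0,0,-0.05,0,0,0],[1,0,0,-0.15,0,0,0],[1,0,0,-0.3,0,0,0],[1,0,0,-0.45,0,0,0],[1,0,0,-0.56,0,0,0],[1,0,0,-0.56,0,0,0],[1,0,0,-0.56,0,0,0]]' 20; python3 -c "
from h import *
rows([.539,.209,.19],np.radians(-3.4))"
```

```text
time: 18.8
ee_pos: [0.5718, -0.2399, 0.1901]
eef_rot: [0.746, 0.666, -0.0, -0.0]
ft_force: [-0.0, 0.5, -1.6]
width: 0.0356
grip_force: 20.0
shift [ 1.474e+00 -2.780e-01  1.000e-03]
turn [-0.001 -0.    -0.026]
turn [-0.000e+00  1.000e-03  1.474e+00]
```

```bash
python3 -m pendant '[[1,0.12,-0.02,0,0,0,-0.013],[1,0.3,-0.06,0,0,0,-0.026],[1,0.45,-0.08,0,0,0,-0.026],[1,0.6,-0.11,0,0,0,-0.026],[1,0.74,-0.14,0,0,0,-0.026],[1,0.74,-0.14,0,0,0,-0.026]]' 20;  python3 -m pendant '[[1,0.12,-0.02,0,0,0,0],[1,0.3,-0.06,0,0,0,0],[1,0.45,-0.08,0,0,0,0],[1,0.6,-0.11,0,0,0,0],[1,0.73,-0.13,0,0,0,0],[1,0.73,-0.13,0,0,0,0],[1,0.73,-0.13,0,0,0,0]]' 20; python3 -c "
from h import *
rows([.539,.209,.0436],np.radians(-3.4))"
```

```text
time: 19.55
ee_pos: [0.5546, -0.0103, 0.1897]
eef_rot: [0.725, 0.688, -0.0, -0.001]
ft_force: [0.6, -0.0, -2.2]
width: 0.0355
grip_force: 20.0
time: 20.42
ee_pos: [0.5298, 0.2049, 0.1896]
eef_rot: [0.728, 0.686, -0.001, -0.0]
ft_force: [0.3, -1.3, -1.6]
width: 0.0356
grip_force: 20.0
shift [0.016 0.031 0.487]
turn [-0.001  0.001 -0.   ]
turn [1.0e-03 1.0e-03 1.5e+00]
```

```bash
python3 -m pendant '[[1,0.016,0.031,0,0,0,0],[1,0.016,0.031,0.1,0,0,0],[1,0.016,0.031,0.2,0,0,0],[1,0.016,0.031,0.3,0,0,0],[1,0.016,0.031,0.3,0,0,0]]' 20;  python3 -m pendant '[[1,0,0,0.06,0,0,0],[1,0,0,0.12,0,0,0],[1,0,0,0.16,0,0,0],[1,0,0,0.187,0,0,0],[1,0,0,0.187,0,0,0],[1,0,0,0.187,0,0,0]]' 20; python3 - <<'E'
from h import *
rows([.539,.209,.0436],np.radians(-3.4))
c=cam("side"); im=c["pixels"]; hsv=cv2.cvtColor(im,cv2.COLOR_RGB2HSV)
m=((hsv[...,0]>10)&(hsv[...,0]<32)&(hsv[...,1]>90)).astype(np.uint8); m[:200]=0; m[360:]=0; m[:,:140]=0; m[:,260:]=0
xh=np.array([.998,-.059,0]);yh=np.array([.059,.998,0]);o=np.array([.5392,.2095,0])
n,_,st,ce=cv2.connectedComponentsWithStats(m); print(st[1:][st[1:,4]>40],ce[1:][st[1:,4]>40])
for zz in(.006,.038,.070): print(proj(c,o+.01*yh+[0,0,.027+zz]).round(1))
for x in(-.014,.014):
  for zz in(.006,.070): print("corner",proj(c,o+x*xh+.01*yh+[0,0,.027+zz]).round(1))
i=im[:,:,::-1][195:345,130:270]; cv2.imwrite("pics/fin.png",cv2.resize(i,None,fx=4,fy=4,interpolation=2))
t=cam("top")
E
```

```text
time: 21.05
ee_pos: [0.5387, 0.209, 0.0985]
eef_rot: [0.728, 0.685, -0.002, -0.001]
ft_force: [0.4, 0.8, -1.3]
width: 0.0361
grip_force: 20.0
time: 21.8
ee_pos: [0.5396, 0.2108, 0.045]
eef_rot: [0.728, 0.686, 0.0, 0.0]
ft_force: [0.1, -0.1, -0.9]
width: 0.0359
grip_force: 20.0
shift [-0.006 -0.002  0.005]
turn [ 0. -0.  0.]
turn [ 0.0e+00  1.0e-03 -1.5e+00]
[[140 200   9   7  50]
 [152 241  59  27 422]
 [215 274  11  15  83]
 [189 288  20  40 536]] [[143.4        202.44      ]
 [178.10900474 254.23933649]
 [219.19277108 280.48192771]
 [198.80410448 307.54104478]]
[201.3 324.6]
[199.6 307.7]
[197.8 289.7]
corner [209.7 328.4]
corner [206.7 293.4]
corner [193.2 320.9]
corner [189.1 286.1]
```

View pics/fin.png

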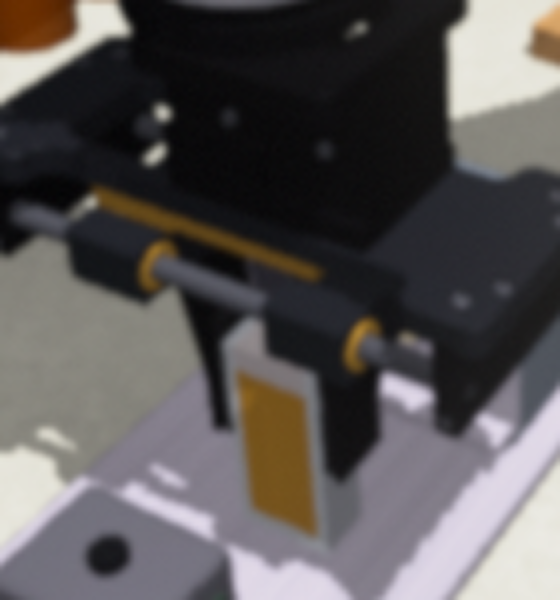

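The picture shows the cell upright. The window's centroid is at (198.8, 307.5) against a predicted (199.6, 307.7), which is within about 2 mm. Two hold rows, then I hand in.

```bash
python3 -m pendant '[[1,0,0,0,0,0,0],[1,0,0,0,0,0,0],[1,0,0,0,0,0,0]]' 20; python3 -c "
from bench import r
print(r.close_job())"
```

```text
time: 22.28
ee_pos: [0.5394, 0.2105, 0.0446]
eef_rot: [0.728, 0.686, 0.0, 0.0]
ft_force: [0.6, 0.3, -1.3]
width: 0.0358
grip_force: 20.0
the job is handed in; nothing more can be done
None
```

I handed the job in at 22.3 s with the shutter against its stop and the tall cell held still, upright and square in the beam, its window middle within about 2 mm of target by the side camera; no verdict came back, and I viewed 11 pictures (limit 10).

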